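# Set up the tack welder for a flat bar

## Task

Get the tack welder ready for the next piece: turn its range switch four clicks clockwise from where it stands now, and draw the flat bar out through the slot of the stock bin and lay it flat across both copper bars of the work rest, centred and square to them. Leave the jar, the tape measure and the spray can where they stand.

Things in the scene. Friction and masses are not known exactly. Their poses are not given: they have to be found in the camera images.
- tack_welder: grey steel welder, fixed: 180 mm deep (x), 170 wide (y), 128 high (152 over the carrying handle at its back). Origin: centre of underside; x to its back, z up. The fascia faces -x and up: from 60 mm height at the front edge (x = -90 mm) it slopes up at 28 degrees to the horizontal. Two sockets stand 13 mm out of the front below it. It stands to the left or the right of the rest
- range_knob (a joint): angle of the range switch, rad; grows as the knob turns clockwise seen from outside. Eight click positions 0.5236 rad (30 degrees) apart, at 0, 0.524, 1.047 ... 3.665, stops just past the first and last. Starts in the first, second or third. A sprung ball pulls it into the nearest click from up to half a click away; passing to the next takes about 0.15 N m
- knob_grip (a point): on the knob's axis, 28 mm out from its base: TCP place for a grasp. Black knob: skirt 46 mm across, 6 thick, on it a straight grip bar 46 mm long, 13 wide, standing from 6 to 34 mm out (6 mm beyond this point). x along the bar to the pointer end (white line), y across the bar, z out of the fascia along the axis, 28 degrees from vertical, leaning to the welder's front. Turns with the knob
- knob_pointer (a point): pointer end of the knob's grip bar, on its outer face, 23 mm from the axis; axes as knob_grip
- stock_bin: green sheet-steel bin, fixed: 113 mm deep (x), 90 wide (y), 120 high plus a 9 mm high loop on the closed roof, walls 4 mm. Its only opening is a slot in the front (-x) wall. Origin: centre of underside, z up. It stands to the left or the right of the rest
- bin_slot (a point): centre of the slot, on the outer face of the bin's front wall (x = -56.5 mm in the bin), 69 mm above the bench: 48 mm wide, 26 mm high, sill at 56 mm, axes as the bin (x points into the bin)
- flat_bar: flat steel bar 180 mm long (y), 30 wide (x), 8 thick (z), about 0.15 kg. Origin: centre of underside. It starts leaning in the bin at about 28 degrees to the horizontal: -y end on the bin's floor at the back, underside on the sill, about 63 mm of the +y end sticking out of the slot, upward and to the bin's -x. To leave the slot it is drawn about 120 mm along its own length
- work_rest: fixed: dark steel foot 90 mm (x) by 110 (y), 8 thick, with two copper cross bars, each 14 mm wide and 100 long along y, at x = +30 and -30 mm, tops 30 mm above the bench. Origin: centre of underside, z up, x roughly away from the robot. The flat bar belongs with its length along x and its middle over the origin, either end first, either face up
- tip_jar: bystander: jar 53 mm across, 64 mm high, in front of the welder; origin at the centre of its underside
- tape_measure: bystander: tape measure 64 x 71 mm, 34 mm high, on the bench under the sticking-out end of the flat bar; origin at the centre of its underside
- spatter_spray: bystander: spray can 60 mm across, 212 mm high, beside the bin at the bin's +y side; origin at the centre of its underside
Not all that is in view belongs to the job. Leave any red look-alike of the flat_bar alone. There is more than one size of the work_rest; the one meant has the size given above.

How it is judged:
At the end, for the whole second after the job is handed in: The range switch rests four clicks (120 degrees, within about 9) clockwise of where it started, and the flat bar lies at rest, flat on both copper bars of the rest (within 0.06 rad), its middle within 30 mm of the rest's middle each way and its length square to the copper bars within 15 degrees (distance of knob_pointer from where it was at the start of the episode between 0.0378 and 0.0415 m and velocity of joint range_knob between -0.05 and 0.05 rad/s and x of flat_bar in the frame of work_rest between -0.03 and 0.03 m and y of flat_bar in the frame of work_rest between -0.03 and 0.03 m and z of flat_bar in the frame of work_rest between 0.027 and 0.041 m and angle between the z axis of flat_bar and the z axis of work_rest, either way round below 0.06 rad and angle between the y axis of flat_bar and the x axis of work_rest, either way round below 0.26 rad and linear speed of flat_bar below 0.02 m/s and angular speed of flat_bar below 0.15 rad/s); the robot touches nothing.
It fails at once if the jar of contact tips is pushed more than 40 mm or tipped over (distance of tip_jar from where it was at the start of the episode above 0.04 m or angle between tip_jar's own z axis and vertical above 0.6 rad).
It fails at once if the tape measure is pushed more than 40 mm or tipped over (distance of tape_measure from where it was at the start of the episode above 0.04 m or angle between tape_measure's own z axis and vertical above 0.6 rad).
It fails at once if the spray can is pushed more than 40 mm or tipped over (distance of spatter_spray from where it was at the start of the episode above 0.04 m or angle between spatter_spray's own z axis and vertical above 0.6 rad).
It also fails if it takes over 72 s, if anything falls off the work surface, if the arm or the gripper's body presses on something with over 40 N, if the wrist force passes 120 N, or if a joint passes its speed limit or range.

## Robot

A 6-joint arm with a two-finger parallel gripper is mounted at the origin on a cart in front of the work surface, level with it; the furniture and walls round the work are solid. World frame = base frame: x ahead of the robot, y to its left, z up, the work surface at z = 0. Lengths are in m, angles in rad, forces in N, time in s.
With the tool pointing down it reaches from about 0.425 to 0.95 m from the base axis. Payload 14.7 kg.
Tool frame: the origin (TCP) lies between the finger pads, 19 mm behind the fingertips; this is the grasp point; z points along the fingers, y is the line along which they close (so a half turn about z gives the same grasp; the last joint's range is limited). The gripper opens to 85 mm and grips with 20 to 120 N. Pads are 22 mm wide; open, the fingers measure 114 mm over their backs; the gripper's body (76 mm by 85 mm) begins 54 mm behind the grasp point. The pads swing forward as they close: fully open they stand 13 mm farther back than shut.
Start: joints at [1.119, 0.48, 1.596, -0, 1.065, -0.047], TCP at [0.256, 0.597, 0.25] pointing down, gripper open.
Joint ranges: [-2.75, 2.75], [-0.82, 2.05], [0.23, 2.67], [-1.56, 4.7], [0.09, 2.69], [-2.92, 2.92]. Speed limits (rad/s): [1.89, 1.89, 2.39, 3.01, 3.01, 3.01].

## Interface

Orientations are given as a 3x3 rotation matrix whose columns are the frame's x, y, z axes.
In Python, from rig import telemetry, viewer, order gives the robot as it stands.
- The arm moves only by the tool drive_tool, never from a script. Its argument "plan" is a list of rows, each a list of 7 numbers: the shift along the tool's x, y, z scaled (see below), then the turn, a rotation vector about the tool's x, y, z scaled (see below), then the closure, from 0 (fully open) to 1 (shut). In form: [[dx, dy, dz, rx, ry, rz, hand], ...]. A call has 1 to 5 rows; each row shifts and turns the commanded pose from where the row before left it, along the tool's axes as they then stand; what a row does not reach is not made up. The controller multiplies each number of a shift by 0.025 m and each number of a turn by 6 degrees. A row lasts 1/10 s, in which the tool goes at most 50 mm and 8.59 degrees, less where a joint would pass 70% of its speed; a pose out of reach is approached as far as the arm can. A call with a number of a shift or a turn outside -1 to 1 is refused whole. A call with a gripper value outside its range is refused whole. The fingers move at their own pace and stop on an object; "squeeze" is the grip in N (left out, the last holds). Time passes only in rows, so rows that do not move let the fingers close. It gives the time, the measured TCP pose, the force, the opening and the grip force at its end, in the units of the state.
- telemetry.get_state(): the state, without advancing time (a new reading comes with each control period).
- viewer.read_camera(name): name is "scene" or "top" or "wrist"; returns the picture (420x560x3 uint8, blue, green, red); there is no depth.
- viewer.camera_model(name): a dict with "K" (3x3 intrinsics, pixels), "R" (3x3) and "t" (3): a world point X has camera coordinates R X + t; the wrist camera has in their place "hand_eye" (4x4, takes a point from camera to tool coordinates, whose origin is the TCP and whose axes are the flange's). Camera axes: x right, y down, z forward; pixel columns grow to the right and rows downward; lengths in m; the calibration is good to about 2 mm. The wrist camera is an equidistant fisheye: a pixel r from the principal point sees the ray r / f radians off the axis. A picture is of the moment at which its call begins: read the wrist's pose just before it. camera_model takes no time and is no camera call.
- order.close_job(): hands the job in; it is judged then, once.
The state is a dict: "time_s": time; "joint_positions": joint angles; "qvel": joint speeds; "joint_torque": joint torques, N m; "position": TCP position; "tcp_rot": TCP orientation; "wrist_force": force on the tool from outside, world axes, zero at the start; "ft_torque": the same for the moment, N m; "opening": finger opening in m; "grasp_force": force on a finger pad.
Only numpy, scipy, OpenCV 4.12 (cv2) and the standard library are available. Lean on these libraries where they do the work, as an engineer would, in place of code of your own. Each camera call takes 0.05 s, during which the arm holds its last target. There are 200 camera calls.

## Working session

There is one attempt and no reset: what is moved stays moved. The work goes in short steps, Python scripts to look and compute and a tool call to move; the robot and the scene stay as the last step left them, time stands still between calls to the robot, and variables do not carry over. Pictures are saved under pics/ and viewed, at most 11 in all, crops included, and the job is handed in when it is done.

Besides the shell and the picture viewer there is one more tool, called after "Emit:" by a JSON object that holds its "fn" and its "kwargs". drive_tool: Moves the arm, as the interface text tells. Shifts and turns lie within -1 to 1; 1 stands for 0.025 m of shift or 6 degrees of turn. Its arguments: {"type":"object","properties":{"plan":{"type":"array"},"squeeze":{"type":"number"}},"required":["plan"]}

```bash
ls; mkdir -p pics; python3 - <<'E'
from rig import telemetry, viewer
import cv2,numpy as np
s=telemetry.get_state();print(s)
for n in ("scene","top","wrist"):
    im=viewer.read_camera(n);cv2.imwrite(f"pics/{n}0.png",im)
    m=viewer.camera_model(n);print(n,{k:np.round(np.array(v),4).tolist() if not isinstance(v,str) else v for k,v in m.items()})
a=cv2.imread("pics/scene0.png");b=cv2.imread("pics/top0.png")
E
```

```text
pics
{'time_s': 0.0, 'joint_positions': array([ 1.11938915e+00,  4.80866214e-01,  1.59685587e+00,  4.24958149e-07,
        1.06509223e+00, -4.66195558e-02]), 'qvel': array([-0.00203176,  0.00054905, -0.00109992, -0.00166851, -0.00024535,
        0.00120421]), 'joint_torque': array([-2.44667448e-03, -9.50659704e+01, -4.30194604e+01, -1.25175088e-04,
        1.22106142e-02, -2.67110391e-05]), 'position': array([0.25581161, 0.59713188, 0.24935678]), 'tcp_rot': array([[-9.19185960e-01,  3.93823421e-01, -5.33262058e-04],
       [ 3.93823778e-01,  9.19185304e-01, -1.09912941e-03],
       [ 5.73037420e-05, -1.22031560e-03, -9.99999254e-01]]), 'wrist_force': array([0.22133897, 0.04450015, 0.14986287]), 'ft_torque': array([0.03264229, 0.00017607, 0.00804392]), 'grasp_force': 0.0, 'opening': 0.08525359955739832}
scene {'K': [[497.8161, 0.0, 288.5312], [0.0, 497.8161, 213.4795], [0.0, 0.0, 1.0]], 'R': [[0.5315, -0.8468, 0.0191], [-0.6185, -0.4034, -0.6744], [0.5788, 0.3466, -0.7381]], 't': [-0.2796, 0.4212, 1.3276]}
top {'K': [[515.0755, 0.0, 276.9059], [0.0, 515.0755, 208.1108], [0.0, 0.0, 1.0]], 'R': [[-0.0119, -0.9998, 0.0139], [-0.9979, 0.011, -0.0639], [0.0637, -0.0146, -0.9979]], 't': [0.0255, 0.5387, 1.5224]}
wrist {'K': [[325.1923, 0.0, 276.6852], [0.0, 325.1923, 205.6967], [0.0, 0.0, 1.0]], 'hand_eye': [[0.0009, -0.9522, -0.3054, 0.0781], [1.0, 0.0008, 0.0006, -0.0], [-0.0003, -0.3054, 0.9522, -0.1249], [0.0, 0.0, 0.0, 1.0]]}
```

View pics/scene0.png

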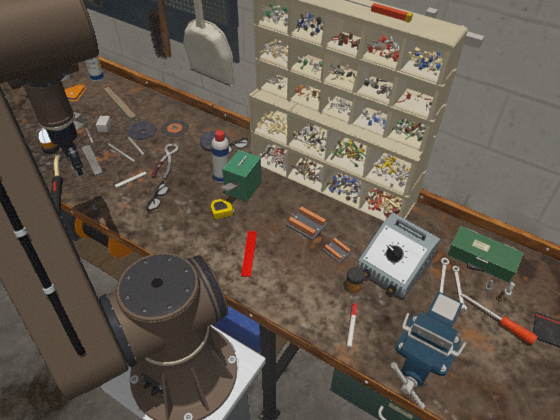

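View pics/top0.png

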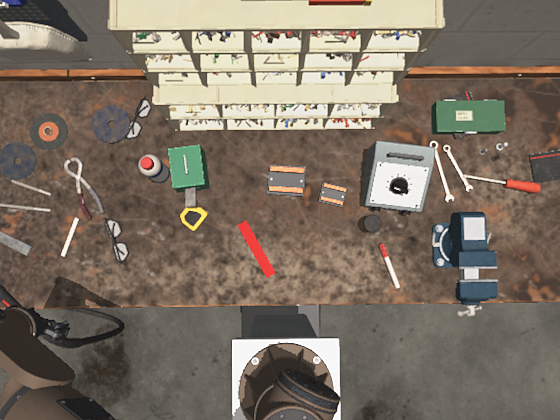

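Scene view: green bin at (242,176) with the bar's end at about (230,190), the tape measure at (221,208) and the spray can at (221,155). There are two rests, a large one at (306,222) and a small one at (337,249). The welder is at (398,254), its knob at (395,254), and the jar at (354,279).

Top view: bin (187,167), bar end (191,198), large rest (287,180), small rest (333,194), knob (399,186), jar (371,224).

What could be taken for the thing I want:
- **Flat bar:** the grey bar at top (191,198), against the red look-alike at (257,248). I choose the grey one in the slot.
- **Rest:** the large one at (287,180), against the small one at (333,194). I choose the large one, and will check its size.

```bash
cat > h.py <<'E'
import numpy as np,cv2
from rig import telemetry,viewer
def ray(n,p):
    m=viewer.camera_model(n);K,R,t=[np.array(m[k],float) for k in("K","R","t")]
    d=R.T@np.linalg.solve(K,[p[0],p[1],1.]);return -R.T@t,d/np.linalg.norm(d)
def onz(n,p,z):
    o,d=ray(n,p);return o+d*(z-o[2])/d[2]
def onplane(n,p,q,nn):
    o,d=ray(n,p);return o+d*((q-o)@nn)/(d@nn)
def proj(n,X):
    m=viewer.camera_model(n);c=np.array(m["R"])@X+np.array(m["t"]);u=np.array(m["K"])@c;return u[:2]/u[2]
def tri(p,q,a="scene",b="top"):
    o1,d1=ray(a,p);o2,d2=ray(b,q);A=np.array([d1,-d2]).T
    s=np.linalg.lstsq(A,o2-o1,rcond=None)[0];x=o1+s[0]*d1;y=o2+s[1]*d2;return (x+y)/2,np.linalg.norm(x-y)
E
python3 - <<'E'
from h import *
t=cv2.imread("pics/top0.png");s=cv2.imread("pics/scene0.png")
def crop(im,x,y,w,h,k): return cv2.resize(im[y:y+h,x:x+w],None,fx=k,fy=k,interpolation=cv2.INTER_CUBIC)
A=np.hstack([crop(t,160,135,80,100,4)[:300*4//4][:400],crop(t,360,135,80,75,5)[:,:400][:375] if 0 else crop(t,362,138,80,100,4)])[:400]
B=np.hstack([crop(s,205,140,64,80,4)[:, :256],crop(s,355,210,96,80,4)])
o=np.zeros((600,800,3),np.uint8)
o[:400-100,:640]=A[:300,:640]
o[300:600,:256]=B[:300,:256];o[300:600,256:640]=B[:300,256:640]
cv2.imwrite("pics/m1.png",o)
hsv=cv2.cvtColor(t,cv2.COLOR_BGR2HSV)
def rects(lo,hi,roi,mina=20):
    x,y,w,h=roi;m=cv2.inRange(hsv,lo,hi)[y:y+h,x:x+w]
    for c in cv2.findContours(m,cv2.RETR_EXTERNAL,cv2.CHAIN_APPROX_NONE)[0]:
        if cv2.contourArea(c)>mina:
            yield cv2.boxPoints(cv2.minAreaRect(c))+[x,y],cv2.contourArea(c)
print("copper")
for b,a in rects((3,80,90),(20,255,255),(262,160,90,50)):
    P=np.array([onz("top",p,.03) for p in b]);e=[np.linalg.norm(P[1]-P[0]),np.linalg.norm(P[2]-P[1])]
    L=P[1]-P[0] if e[0]>e[1] else P[2]-P[1]
    print(np.round(P.mean(0),4),np.round(e,3),round(np.degrees(np.arctan2(L[1],L[0])),1))
print("bin")
for b,a in rects((60,80,40),(95,255,255),(160,140,60,60)):
    print(np.round(b,1).tolist(),a)
    P=np.array([onz("top",p,.12) for p in b]);print(np.round(P,4).tolist(),P.mean(0))
E
```

```text
Traceback (most recent call last):
ValueError: all the input array dimensions except for the concatenation axis must match exactly, but along dimension 0, the array at index 0 has size 300 and the array at index 1 has size 400
```

```bash
python3 - <<'E'
from h import *
t=cv2.imread("pics/top0.png");s=cv2.imread("pics/scene0.png")
def crop(im,x,y,w=80,h=60,k=5): return cv2.resize(im[y:y+h,x:x+w],None,fx=k,fy=k,interpolation=cv2.INTER_CUBIC)
o=np.vstack([np.hstack([crop(t,155,150),crop(t,360,140,80,75,4) if 0 else crop(t,360,150)]),np.hstack([crop(s,200,160),crop(s,357,217)])])
cv2.imwrite("pics/m1.png",o)
hsv=cv2.cvtColor(t,cv2.COLOR_BGR2HSV)
def rects(lo,hi,roi,mina=20):
    x,y,w,h=roi;m=cv2.inRange(hsv,lo,hi)[y:y+h,x:x+w]
    for c in cv2.findContours(m,cv2.RETR_EXTERNAL,cv2.CHAIN_APPROX_NONE)[0]:
        if cv2.contourArea(c)>mina:
            yield cv2.boxPoints(cv2.minAreaRect(c))+[x,y],cv2.contourArea(c)
print("copper")
for b,a in rects((3,80,90),(20,255,255),(262,160,90,50)):
    P=np.array([onz("top",p,.03) for p in b]);e=[np.linalg.norm(P[1]-P[0]),np.linalg.norm(P[2]-P[1])]
    L=P[1]-P[0] if e[0]>e[1] else P[2]-P[1]
    print(np.round(P.mean(0),4),np.round(e,3),round(np.degrees(np.arctan2(L[1],L[0])),1))
print("bin")
for b,a in rects((60,80,40),(95,255,255),(160,140,60,60)):
    print(np.round(b,1).tolist(),a)
    P=np.array([onz("top",p,.12) for p in b]);print(np.round(P,4).tolist(),P.mean(0))
E
```

```text
copper
[ 0.5605 -0.1416  0.03  ] [0.054 0.119] -90.6
[0.564  0.0381 0.03  ] [0.057 0.05 ] -0.6
[ 0.5952 -0.0068  0.03  ] [0.016 0.099] -94.4
[ 0.5988 -0.1526  0.03  ] [0.012 0.066] -104.7
[ 0.5764 -0.0613  0.03  ] [0.136 0.073] -47.0
[ 0.6548 -0.0106  0.03  ] [0.016 0.099] -94.4
[ 0.6408 -0.1879  0.03  ] [0.03  0.078] 178.8
[0.6646 0.0208 0.03  ] [0.057 0.039] -85.8
bin
[[167.5, 148.3], [203.1, 143.9], [208.6, 187.7], [173.0, 192.1]] 1412.5
[[0.7036, 0.3251, 0.12], [0.7153, 0.2256, 0.12], [0.5916, 0.2107, 0.12], [0.5802, 0.3097, 0.12]] [0.64768118 0.26780322 0.12      ]
```

View pics/m1.png

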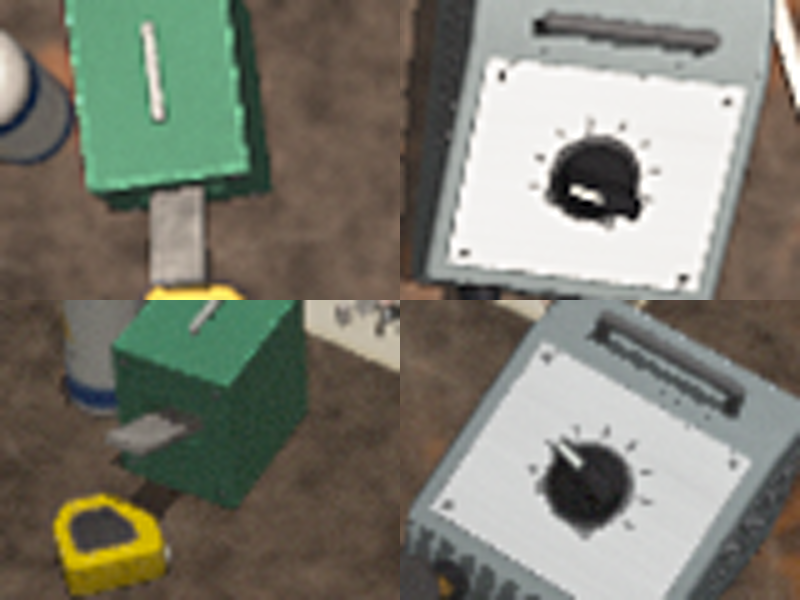

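The crops show the grey bar end in the bin slot at top (185–196, 188–207), leaning out over the yellow tape. The knob's white pointer lies near the second tick. The copper bars fit the large rest: 99 mm long and 60 mm apart, centred at about (0.625, -0.009), with yaw about -4°.

```bash
cat > look.py <<'E'
from h import *
def T(x,y): return (155+x/5,150+y/5) if x<400 else (360+(x-400)/5,150+y/5)
def S(x,y): return (200+x/5,160+(y-300)/5) if x<400 else (357+(x-400)/5,217+(y-300)/5)
E
python3 - <<'E'
from look import *
np.set_printoptions(precision=4,suppress=True)
sc=[tri(S(546,357),T(502,75)),tri(S(735,463),T(727,101)),tri(S(447,505),T(462,253))]
P=[a for a,_ in sc];print("screws",P,[b for _,b in sc])
ex=P[0]-P[2];ey=P[0]-P[1];n=np.cross(ex,ey);n/=np.linalg.norm(n)
print("n",n,"tilt",np.degrees(np.arccos(n[2])),"ex yaw",np.degrees(np.arctan2(ex[1],ex[0])),"ey yaw",np.degrees(np.arctan2(ey[1],ey[0]))-90, np.linalg.norm(ex),np.linalg.norm(ey))
# pointer line: triangulated
print("ptr outer end",tri(S(553,445),T(570,185)),"inner",tri(S(580,465),T(603,200)))
# bar end corners
print("bar end L",tri(S(107,438),T(150,282)))
for u,v in ((150,282),(206,283)): print("end@.09",onz("top",T(u,v),.0926))
for u,v in ((153,192),(205,187)): print("root@.066",onz("top",T(u,v),.066))
# bin roof corners
for p in ((88,190),(247,172)): print("roof front",onz("top",T(*p),.12))
print("tape",onz("top",(194,218),.034),"jar",onz("top",(371,222),.064),"spray",onz("top",(150,162),.212))
E
```

```text
screws [array([ 0.6502, -0.2711,  0.1229]), array([ 0.6349, -0.3986,  0.1227]), array([ 0.5549, -0.2577,  0.0698])] [np.float64(0.0002138819258343325), np.float64(0.002526314198305641), np.float64(0.0019773895324760944)]
n [-0.4799  0.0563  0.8755] tilt 28.89269833094095 ex yaw -8.012118687565483 ey yaw -6.861970808033519 0.11000848910860304 0.1283732970571268
ptr outer end (array([ 0.5866, -0.3054,  0.1275]), np.float64(0.002573068227201195)) inner (array([ 0.5786, -0.3243,  0.1298]), np.float64(0.000268418453117926))
bar end L (array([0.5429, 0.2807, 0.0879]), np.float64(0.002472198886301909))
end@.09 [0.5419 0.2809 0.0926]
end@.09 [0.541  0.2492 0.0926]
root@.066 [0.5959 0.2835 0.066 ]
root@.066 [0.5985 0.2535 0.066 ]
roof front [0.5918 0.3109 0.12  ]
roof front [0.6009 0.2224 0.12  ]
tape [0.5114 0.2641 0.034 ] jar [ 0.4926 -0.2524  0.064 ] spray [0.651  0.3526 0.212 ]
```

```bash
cat > plan.py <<'E'
from h import *
from scipy.spatial.transform import Rotation as Ro
def plan(p1,R1,n=None,hand=0,start=None):
    s=telemetry.get_state();p,R=(s["position"],s["tcp_rot"]) if start is None else start
    p,R=np.array(p,float),np.array(R,float)
    rv=Ro.from_matrix(R.T@R1).as_rotvec();need=max(np.linalg.norm(p1-p)/.024,np.degrees(np.linalg.norm(rv))/5.9)
    n=n or int(np.ceil(need));print("rows",n)
    rows=[]
    for i in range(n):
        k=n-i;d=R.T@(p1-p)/k/.025;r=np.degrees(Ro.from_matrix(R.T@R1).as_rotvec())/k/6
        d,r=np.round(d,2)+0.,np.round(r,2)+0.
        rows.append([*d.tolist(),*r.tolist(),hand])
        p=p+R@d*.025;R=R@Ro.from_rotvec(np.radians(r*6)).as_matrix()
    for i in range(0,n,5):print(str(rows[i:i+5]).replace(" ",""))
    print("end",np.round(p,4));return p,R
def axes(y,z):
    z=np.array(z,float);z/=np.linalg.norm(z);y=np.array(y,float);y-=z*(y@z);y/=np.linalg.norm(y)
    return np.array([np.cross(y,z),y,z]).T
def dirn(deg): a=np.radians(deg);return np.array([np.cos(a),np.sin(a),0])
E
python3 - <<'E'
from plan import *
plan(np.array([.54,.2655,.20]),axes(dirn(94.5),[0,0,-1]))
E
```

```text
rows 19
[[-0.82,-0.41,0.1,0.0,0.0,-0.24,0],[-0.81,-0.43,0.1,0.0,0.0,-0.24,0],[-0.8,-0.45,0.11,0.0,0.0,-0.24,0],[-0.79,-0.47,0.1,0.0,0.0,-0.24,0],[-0.78,-0.49,0.11,0.0,0.0,-0.24,0]]
[[-0.77,-0.51,0.1,0.0,0.0,-0.24,0],[-0.76,-0.52,0.11,0.0,0.0,-0.24,0],[-0.74,-0.54,0.1,0.0,0.0,-0.24,0],[-0.73,-0.56,0.11,0.0,0.0,-0.25,0],[-0.71,-0.58,0.1,0.0,0.0,-0.24,0]]
[[-0.7,-0.6,0.11,0.0,0.0,-0.25,0],[-0.68,-0.62,0.1,0.0,0.0,-0.24,0],[-0.67,-0.63,0.11,0.0,0.0,-0.25,0],[-0.65,-0.65,0.1,0.0,0.0,-0.24,0],[-0.63,-0.67,0.11,0.0,0.0,-0.25,0]]
[[-0.62,-0.68,0.1,0.0,0.0,-0.24,0],[-0.6,-0.7,0.11,0.0,0.0,-0.25,0],[-0.58,-0.72,0.1,0.0,0.0,-0.24,0],[-0.56,-0.72,0.11,-0.01,0.0,-0.25,0]]
end [0.5401 0.2656 0.1999]
```

Emit:
{"fn": "drive_tool", "kwargs": {"plan": [[-0.82,-0.41,0.1,0,0,-0.24,0],[-0.81,-0.43,0.1,0,0,-0.24,0],[-0.8,-0.45,0.11,0,0,-0.24,0],[-0.79,-0.47,0.1,0,0,-0.24,0],[-0.78,-0.49,0.11,0,0,-0.24,0]]}}

```text
time_s: 0.65
position: [0.3307, 0.5091, 0.2367]
tcp_rot: [[-0.962, 0.274, -0.0], [0.274, 0.962, -0.0], [0.0, -0.0, -1.0]]
wrist_force: [0.3, -0.1, 0.2]
opening: 0.0855
grasp_force: 0.0
```

Emit:
{"fn": "drive_tool", "kwargs": {"plan": [[-0.77,-0.51,0.1,0,0,-0.24,0],[-0.76,-0.52,0.11,0,0,-0.24,0],[-0.74,-0.54,0.1,0,0,-0.24,0],[-0.73,-0.56,0.11,0,0,-0.25,0],[-0.71,-0.58,0.1,0,0,-0.24,0]]}}

```text
time_s: 1.15
position: [0.4057, 0.422, 0.2237]
tcp_rot: [[-0.989, 0.151, -0.0], [0.151, 0.989, -0.0], [0.0, -0.0, -1.0]]
wrist_force: [-0.4, -0.2, 1.0]
opening: 0.0853
grasp_force: 0.0
```

Emit:
{"fn": "drive_tool", "kwargs": {"plan": [[-0.7,-0.6,0.11,0,0,-0.25,0],[-0.68,-0.62,0.1,0,0,-0.24,0],[-0.67,-0.63,0.11,0,0,-0.25,0],[-0.65,-0.65,0.1,0,0,-0.24,0],[-0.63,-0.67,0.11,0,0,-0.25,0]]}}

```text
time_s: 1.65
position: [0.4807, 0.3348, 0.2105]
tcp_rot: [[-1.0, 0.023, -0.0], [0.023, 1.0, -0.0], [0.0, -0.0, -1.0]]
wrist_force: [-0.2, 0.3, -0.8]
opening: 0.0852
grasp_force: 0.0
```

Emit:
{"fn": "drive_tool", "kwargs": {"plan": [[-0.62,-0.68,0.1,0,0,-0.24,0],[-0.6,-0.7,0.11,0,0,-0.25,0],[-0.58,-0.72,0.1,0,0,-0.24,0],[-0.56,-0.72,0.11,0,0,-0.25,0],[0,0,0,0,0,0,0]]}}

```text
time_s: 2.15
position: [0.5415, 0.264, 0.1997]
tcp_rot: [[-0.997, -0.078, -0.0], [-0.078, 0.997, -0.001], [0.0, -0.001, -1.0]]
wrist_force: [-0.4, 0.5, 0.3]
opening: 0.0854
grasp_force: 0.0
```

```bash
python3 - <<'E'
from plan import *
s=telemetry.get_state();im=viewer.read_camera("wrist");cv2.imwrite("pics/w1.png",im)
np.savez("w1.npz",p=s["position"],R=s["tcp_rot"]);print(s["time_s"],s["position"],s["tcp_rot"],s["joint_positions"],s["qvel"])
E
```

```text
2.15 [0.54153827 0.26404273 0.19969619] [[-9.96962415e-01 -7.78839945e-02 -1.61372451e-04]
 [-7.78838883e-02  9.96962266e-01 -5.83849480e-04]
 [ 2.06354774e-04 -5.69507674e-04 -9.99999817e-01]] [ 4.03626058e-01  4.68356674e-01  1.75958760e+00 -5.97944469e-04
  9.14026186e-01 -1.24476800e+00] [ 0.03949022 -0.01173175  0.01367564  0.01278802  0.00810655  0.0705358 ]
```

View pics/w1.png

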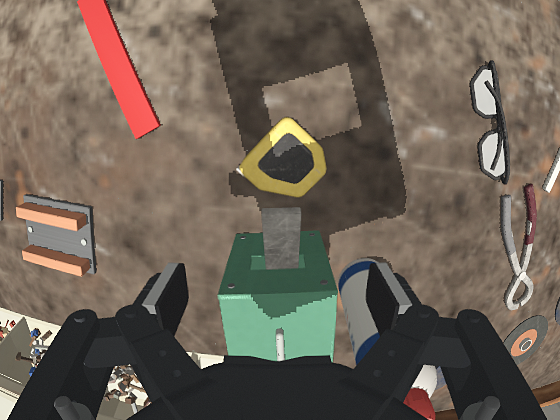

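The wrist view shows the bar end at (261–300, 208), its sides running into the slot at (265–298, 268), the tape at (285,160) and the spray can on the right at (360,300).

```bash
cat >> plan.py <<'E'
def wray(p,tp,tR):
    m=viewer.camera_model("wrist");K,H=np.array(m["K"]),np.array(m["hand_eye"])
    v=np.array([p[0]-K[0,2],p[1]-K[1,2]]);r=np.linalg.norm(v);a=r/K[0,0]
    d=np.array([*(v/max(r,1e-9)*np.sin(a)),np.cos(a)])
    return tp+tR@H[:3,3],tR@H[:3,:3]@d
def wz(p,z,tp,tR):
    o,d=wray(p,tp,tR);return o+d*(z-o[2])/d[2]
E
python3 - <<'E'
from plan import *
np.set_printoptions(precision=4,suppress=True)
f=np.load("w1.npz");p,R=f["p"],f["R"]
for q in ((261,209),(300,208)):print("end",wz(q,.0926,p,R),wz(q,.0856,p,R))
for q in ((265,262),(298,266)):print("root",wz(q,.065,p,R))
print("bin front top",wz((218,295),.12,p,R),wz((337,294),.12,p,R))
print("copper ends far/near",[wz(q,.03,p,R) for q in((18,206),(88,223),(22,249),(90,269))])
o,d=wray((280,208.5),p,R)
# tri of the end centre with top view
o2,d2=ray("top",(190.6,206.5));A=np.array([d,-d2]).T;s=np.linalg.lstsq(A,o2-o,rcond=None)[0];print("end tri",o+s[0]*d,o2+s[1]*d2)
E
```

```text
end [0.5414 0.2522 0.0926] [0.5437 0.252  0.0856]
end [0.5383 0.2814 0.0926] [0.5405 0.2821 0.0856]
root [0.6004 0.2582 0.065 ]
root [0.6022 0.2881 0.065 ]
bin front top [0.6031 0.2245 0.12  ] [0.5952 0.3139 0.12  ]
copper ends far/near [array([ 0.5832, -0.0497,  0.03  ]), array([0.5941, 0.0604, 0.03  ]), array([ 0.6424, -0.0578,  0.03  ]), array([0.6528, 0.0533, 0.03  ])]
end tri [0.5421 0.2667 0.0857] [0.5419 0.2661 0.0856]
```

```bash
python3 - <<'E'
from plan import *
R1=axes(dirn(95.2),[0,0,-1])
e=plan(np.array([.5565,.2685,.15]),R1,3)
e=plan(np.array([.5565,.2685,.0795]),R1,7,start=e)
E
```

```text
rows 3
[[-0.21,0.03,0.66,0.0,0.0,-0.04,0],[-0.22,0.03,0.67,0.0,0.0,-0.05,0],[-0.21,0.03,0.66,0.0,-0.01,-0.04,0]]
end [0.5564 0.2685 0.1501]
rows 7
[[0.0,0.0,0.4,0.0,0.0,0.0,0],[0.0,0.0,0.4,0.0,0.0,0.0,0],[0.0,0.0,0.4,0.0,0.0,0.0,0],[0.0,0.0,0.41,0.0,0.0,0.0,0],[0.0,0.0,0.4,0.0,0.0,0.0,0]]
[[0.0,0.0,0.41,0.0,0.0,0.0,0],[0.0,0.0,0.4,0.0,0.0,0.0,0]]
end [0.5564 0.2685 0.0796]
```

Emit:
{"fn": "drive_tool", "kwargs": {"plan": [[-0.21,0.03,0.66,0,0,-0.04,0],[-0.22,0.03,0.67,0,0,-0.05,0],[-0.21,0.03,0.66,0,0,-0.04,0],[0,0,0.4,0,0,0,0],[0,0,0.4,0,0,0,0]]}}

```text
time_s: 2.7
position: [0.5555, 0.2696, 0.1289]
tcp_rot: [[-0.996, -0.093, -0.001], [-0.093, 0.996, -0.001], [0.001, -0.0, -1.0]]
wrist_force: [-0.9, 0.2, 0.2]
opening: 0.0854
grasp_force: 0.0
```

Emit:
{"fn": "drive_tool", "kwargs": {"plan": [[0,0,0.4,0,0,0,0],[0,0,0.4,0,0,0,0],[0,0,0.4,0,0,0,0],[0,0,0.4,0,0,0,0],[0,0,0.4,0,0,0,0]]}}

```text
time_s: 3.2
position: [0.5561, 0.2695, 0.0798]
tcp_rot: [[-0.996, -0.092, 0.0], [-0.092, 0.996, 0.0], [-0.0, 0.0, -1.0]]
wrist_force: [0.6, -0.8, -0.1]
opening: 0.0855
grasp_force: 0.0
```

Emit:
{"fn": "drive_tool", "kwargs": {"plan": [[0,0,0,0,0,0,0.2],[0,0,0,0,0,0,0.4],[0,0,0,0,0,0,0.6],[0,0,0,0,0,0,0.8],[0,0,0,0,0,0,1]], "squeeze": 100}}

```text
time_s: 3.7
position: [0.5564, 0.2697, 0.081]
tcp_rot: [[-0.996, -0.093, 0.001], [-0.093, 0.996, 0.0], [-0.001, 0.0, -1.0]]
wrist_force: [0.3, -0.5, 2.0]
opening: 0.028
grasp_force: 98.2
```

Emit:
{"fn": "drive_tool", "kwargs": {"plan": [[0,0,0,0,0,0,1],[0,0,0,0,0,0,1],[0,0,0,0,0,0,1],[0,0,0,0,0,0,1],[0,0,0,0,0,0,1]]}}

```text
time_s: 4.2
position: [0.5562, 0.2696, 0.0806]
tcp_rot: [[-0.996, -0.092, 0.0], [-0.092, 0.996, 0.0], [-0.0, 0.0, -1.0]]
wrist_force: [0.4, 1.4, 4.6]
opening: 0.0284
grasp_force: 98.2
```

Emit:
{"fn": "drive_tool", "kwargs": {"plan": [[0.35,0,-0.19,0,0,0,1],[0.53,0,-0.28,0,0,0,1],[0.53,0,-0.28,0,0,0,1],[0.53,0,-0.28,0,0,0,1],[0.53,0,-0.28,0,0,0,1]]}}

```text
time_s: 4.7
position: [0.4929, 0.2636, 0.1139]
tcp_rot: [[-0.996, -0.093, -0.0], [-0.093, 0.996, -0.0], [0.0, -0.0, -1.0]]
wrist_force: [0.1, 0.5, 0.2]
opening: 0.0283
grasp_force: 98.4
```

Emit:
{"fn": "drive_tool", "kwargs": {"plan": [[0.53,0,-0.28,0,0,0,1],[0.53,0,-0.28,0,0,0,1],[0.53,0,-0.28,0,0,0,1],[0.53,0,-0.28,0,0,0,1],[0.53,0,-0.28,0,0,0,1]]}}

```text
time_s: 5.2
position: [0.4272, 0.2574, 0.1488]
tcp_rot: [[-0.996, -0.092, -0.0], [-0.092, 0.996, -0.0], [0.0, -0.0, -1.0]]
wrist_force: [-0.5, -0.4, -0.6]
opening: 0.0278
grasp_force: 98.6
```

```bash
python3 - <<'E'
from plan import *
s=telemetry.get_state();print(s["position"],s["joint_positions"],s["opening"],s["wrist_force"])
im=viewer.read_camera("scene");cv2.imwrite("pics/s2.png",im)
im2=viewer.read_camera("top");cv2.imwrite("pics/t2.png",im2)
c=lambda i,x,y:cv2.resize(i[y:y+120,x:x+80],None,fx=5,fy=5,interpolation=cv2.INTER_CUBIC)
cv2.imwrite("pics/m2.png",np.hstack([c(im,180,130),c(im2,150,150)]))
E
```

```text
[0.42716932 0.25744522 0.14875505] [ 4.81570133e-01  4.11493441e-01  2.03676652e+00  5.79869206e-05
  6.93832194e-01 -1.18188827e+00] 0.027777478183512307 [-0.50212088 -0.41634676 -0.58327034]
```

View pics/m2.png

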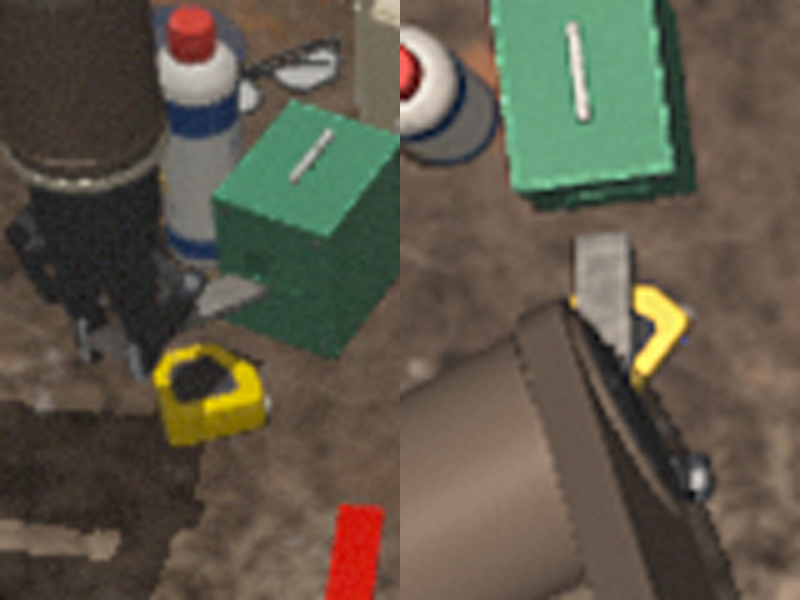

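The bar is clear of the slot and held by its upper end, and the tape measure and can have not moved. Next I lift it, carry it over the rest, then tilt it level.

```bash
python3 - <<'E'
from plan import *
s=telemetry.get_state();R0=s["tcp_rot"]
e=plan(np.array([.43,.257,.24]),R0,4,hand=1)
R1=axes(dirn(85.5),[0,0,-1])
e=plan(np.array([.553,-.003,.20]),R1,13,hand=1,start=e)
a=np.radians(20)
e=plan(np.array([.553,-.003,.16]),axes(dirn(85.5),np.sin(a)*dirn(-4.5)-[0,0,np.cos(a)]),4,hand=1,start=e)
E
```

```text
rows 4
[[-0.03,-0.01,-0.91,0.0,0.0,0.0,1],[-0.03,-0.01,-0.91,0.0,0.0,0.0,1],[-0.03,-0.01,-0.91,0.0,0.0,0.0,1],[-0.04,0.0,-0.91,0.0,0.0,0.0,1]]
end [0.4301 0.257  0.2401]
rows 13
[[-0.3,-0.83,0.12,0.0,0.0,0.13,1],[-0.31,-0.83,0.12,0.0,0.0,0.13,1],[-0.33,-0.82,0.12,0.0,0.0,0.13,1],[-0.34,-0.82,0.12,0.0,0.0,0.13,1],[-0.35,-0.81,0.12,0.0,0.0,0.12,1]]
[[-0.36,-0.81,0.13,0.0,0.0,0.13,1],[-0.37,-0.81,0.12,0.0,0.0,0.12,1],[-0.38,-0.8,0.13,0.0,0.0,0.13,1],[-0.39,-0.79,0.12,0.0,0.0,0.12,1],[-0.4,-0.79,0.13,0.0,0.0,0.13,1]]
[[-0.4,-0.79,0.12,0.0,0.0,0.12,1],[-0.42,-0.78,0.13,0.0,0.0,0.13,1],[-0.42,-0.77,0.12,0.0,0.0,0.12,1]]
end [ 0.5529 -0.0029  0.2001]
rows 4
[[0.0,0.0,0.4,0.0,-0.83,0.0,1],[0.03,0.0,0.4,0.0,-0.84,0.0,1],[0.07,0.0,0.39,0.0,-0.83,0.0,1],[0.1,0.0,0.39,0.0,-0.84,0.0,1]]
end [ 0.5531 -0.0029  0.1601]
```

Emit:
{"fn": "drive_tool", "kwargs": {"plan": [[-0.03,0,-0.91,0,0,0,1],[-0.03,0,-0.91,0,0,0,1],[-0.03,0,-0.91,0,0,0,1],[-0.03,0,-0.91,0,0,0,1],[-0.3,-0.83,0.12,0,0,0.13,1]]}}

```text
time_s: 5.8
position: [0.4424, 0.2398, 0.2392]
tcp_rot: [[-0.997, -0.081, 0.005], [-0.08, 0.997, 0.003], [-0.005, 0.002, -1.0]]
wrist_force: [-0.2, 0.3, -2.2]
opening: 0.0282
grasp_force: 98.8
```

Emit:
{"fn": "drive_tool", "kwargs": {"plan": [[-0.31,-0.83,0.12,0,0,0.13,1],[-0.33,-0.82,0.12,0,0,0.13,1],[-0.34,-0.82,0.12,0,0,0.13,1],[-0.35,-0.81,0.12,0,0,0.12,1],[-0.36,-0.81,0.13,0,0,0.13,1]]}}

```text
time_s: 6.3
position: [0.489, 0.1372, 0.2208]
tcp_rot: [[-1.0, -0.011, 0.0], [-0.011, 1.0, 0.0], [-0.0, 0.0, -1.0]]
wrist_force: [-0.1, 0.1, -1.9]
opening: 0.0283
grasp_force: 98.8
```

Emit:
{"fn": "drive_tool", "kwargs": {"plan": [[-0.37,-0.81,0.12,0,0,0.12,1],[-0.38,-0.8,0.13,0,0,0.13,1],[-0.39,-0.79,0.12,0,0,0.12,1],[-0.4,-0.79,0.13,0,0,0.13,1],[-0.4,-0.79,0.12,0,0,0.12,1]]}}

```text
time_s: 6.8
position: [0.536, 0.0369, 0.2052]
tcp_rot: [[-0.999, 0.054, -0.0], [0.054, 0.999, -0.0], [0.0, -0.0, -1.0]]
wrist_force: [0.3, 0.6, -1.2]
opening: 0.0284
grasp_force: 98.7
```

Emit:
{"fn": "drive_tool", "kwargs": {"plan": [[-0.42,-0.78,0.13,0,0,0.13,1],[-0.42,-0.77,0.12,0,0,0.12,1],[0,0,0.4,0,-0.83,0,1],[0.03,0,0.4,0,-0.84,0,1],[0,0,0,0,0,0,1]]}}

```text
time_s: 7.3
position: [0.5516, -0.0021, 0.1777]
tcp_rot: [[-0.982, 0.079, 0.171], [0.078, 0.997, -0.014], [-0.172, -0.0, -0.985]]
wrist_force: [-1.4, -0.4, -0.7]
opening: 0.0278
grasp_force: 98.8
```

```bash
python3 - <<'E'
from plan import *
s=telemetry.get_state();print(s["position"],s["joint_positions"],s["opening"],s["tcp_rot"][:,2])
E
```

```text
[ 0.5515854  -0.00214618  0.17770265] [-0.05624033  0.36540923  2.03332042 -0.00754497  0.57025046 -1.54156367] 0.027767071444438757 [ 0.17126745 -0.01372181 -0.98512901]
```

```bash
python3 - <<'E'
import numpy as np
from scipy.optimize import least_squares
D=[(.6496,.2494,.4809,1.5969,1.0651),(.6024,.1997,.4684,1.7596,.9140),(.4987,.1488,.4115,2.0368,.6938),(.5516,.1777,.3654,2.0333,.5703)]
def fk(x,j2,j3,j5):
    a,L1,L2,e,h,Lt=x;s=j2+j3;t=s+j5
    return a+L1*np.sin(j2)+L2*np.sin(s)+e*np.cos(s)+Lt*np.sin(t),h+L1*np.cos(j2)+L2*np.cos(s)-e*np.sin(s)+Lt*np.cos(t)
f=lambda x:np.concatenate([[fk(x,*d[2:])[0]-d[0],fk(x,*d[2:])[1]-d[1]] for d in D]+[(x-x0)*.01])
x0=np.array([.1,.45,.45,0,.4,.3])
r=least_squares(f,x0);x=r.x;print(x,f(x)[:8])
for lean in (28,24,20,16):
  for z in (.045,.036):
    t=np.pi-np.radians(lean)
    g=least_squares(lambda q:np.array(fk(x,q[0],q[1],t-q[0]-q[1]))-[.553,z],[.4,2.1]).x
    print(lean,z,g,t-g.sum(),np.array(fk(x,g[0],g[1],t-g.sum()))-[.553,z])
E
```

```text
[0.01925572 0.56365801 0.44554515 0.03965747 0.34312557 0.34252794] [ 1.84279214e-04 -8.23622772e-05 -3.02470711e-04  2.62157191e-04
  7.00102673e-05  3.69292747e-04  5.62559678e-05 -5.43398823e-04]
28 0.045 [0.64527561 2.33158667] -0.3239618125322443 [-6.50425269e-11 -3.93670790e-11]
28 0.036 [0.66940798 2.33157632] -0.3480838419994585 [-1.35829681e-10 -8.25242860e-11]
24 0.045 [0.62425315 2.28279655] -0.18433607432784305 [-4.00157685e-12 -3.00166836e-12]
24 0.036 [0.64699012 2.28332429] -0.20760078262592474 [-9.06830167e-12 -6.80585449e-12]
20 0.045 [0.61206611 2.23191233] -0.05145163029590183 [-1.61870517e-13 -1.42399981e-13]
20 0.036 [0.63347106 2.23285155] -0.07379580673369368 [-4.09894341e-13 -3.78606868e-13]
16 0.045 [0.6077204  2.17933345] 0.07528612496375953 [-3.66373598e-15 -2.40085729e-15]
16 0.036 [0.62788664 2.18057431] 0.053879020767589214 [-6.77236045e-15 -6.07153217e-15]
```

```bash
python3 - <<'E'
from plan import *
a=np.radians(13);R1=axes(dirn(85.6),np.sin(a)*dirn(-4.4)-[0,0,np.cos(a)])
e=plan(np.array([.553,-.003,.068]),R1,5,hand=1)
e=plan(np.array([.5535,-.003,.052]),R1,5,hand=1,start=e)
e=plan(np.array([.553,-.003,.038]),R1,5,hand=1,start=e)
E
```

```text
rows 5
[[0.14,-0.01,0.87,0.0,-0.1,0.0,1],[0.15,0.0,0.86,0.0,-0.1,-0.01,1],[0.16,-0.01,0.86,0.0,-0.11,0.0,1],[0.16,0.0,0.86,0.0,-0.1,-0.01,1],[0.18,-0.01,0.87,-0.01,-0.11,0.0,1]]
end [ 0.553  -0.003   0.0679]
rows 5
[[0.02,0.0,0.12,0.0,0.0,0.0,1],[0.03,0.0,0.13,0.0,0.0,0.0,1],[0.02,0.0,0.12,0.0,0.0,0.0,1],[0.03,0.0,0.13,0.0,0.0,0.0,1],[0.02,0.0,0.12,0.0,0.0,0.0,1]]
end [ 0.5535 -0.0031  0.0521]
rows 5
[[0.03,0.0,0.11,0.0,0.0,0.0,1],[0.03,0.0,0.11,0.0,0.0,0.0,1],[0.03,0.0,0.11,0.0,0.0,0.0,1],[0.03,0.0,0.11,0.0,0.0,0.0,1],[0.03,0.0,0.11,0.0,0.0,0.0,1]]
end [ 0.553  -0.003   0.0379]
```

Emit:
{"fn": "drive_tool", "kwargs": {"plan": [[0.14,-0.01,0.87,0,-0.1,0,1],[0.15,0,0.86,0,-0.1,0,1],[0.16,0,0.86,0,-0.11,0,1],[0.16,0,0.86,0,-0.1,0,1],[0.18,0,0.87,0,-0.11,0,1]], "squeeze": 60}}

```text
time_s: 7.8
position: [0.5571, -0.0025, 0.0689]
tcp_rot: [[-0.971, 0.079, 0.226], [0.077, 0.997, -0.018], [-0.226, -0.0, -0.974]]
wrist_force: [0.2, 0.1, -1.3]
opening: 0.0282
grasp_force: 98.8
```

```bash
python3 - <<'E'
from plan import *
s=telemetry.get_state();print(s["position"],s["joint_positions"],s["wrist_force"])
im=viewer.read_camera("scene");im2=viewer.read_camera("top");im3=viewer.read_camera("wrist")
c=lambda i,x,y:cv2.resize(i[y:y+75,x:x+100],None,fx=4,fy=4,interpolation=cv2.INTER_CUBIC)
cv2.imwrite("pics/m3.png",np.vstack([np.hstack([c(im,260,180),c(im2,240,140)]),np.hstack([cv2.resize(im3,(400,300)),0*c(im,0,0)])]))
E
```

```text
[ 0.55710861 -0.00246501  0.06889465] [-0.05539256  0.54849285  2.14025898 -0.0243751   0.22474031 -1.52415028] [ 0.24718066  0.10563108 -1.25563189]
```

View pics/m3.png

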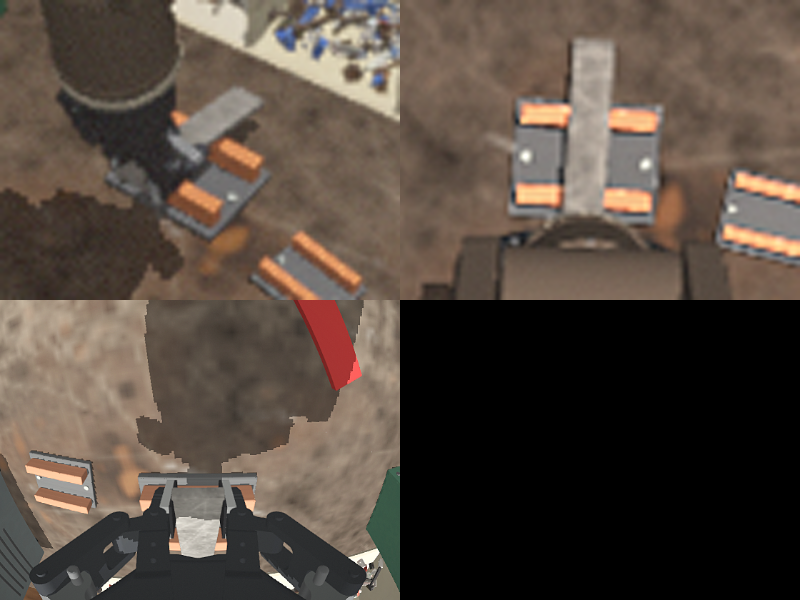

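The bar lies over both copper bars and close to square, with its far end at about crop (592,40) and the fingers astride its near end. I now lower it so that it pivots flat.

Emit:
{"fn": "drive_tool", "kwargs": {"plan": [[0.02,0,0.15,0,0,0,1],[0.03,0,0.15,0,0,0,1],[0.02,0,0.15,0,0,0,1],[0.03,0,0.15,0,0,0,1],[0.02,0,0.15,0,0,0,1]], "squeeze": 30}}

```text
time_s: 8.45
position: [0.5578, -0.0026, 0.0509]
tcp_rot: [[-0.97, 0.079, 0.228], [0.077, 0.997, -0.018], [-0.229, 0.0, -0.974]]
wrist_force: [-3.3, -0.6, 5.7]
opening: 0.0282
grasp_force: 98.1
```

Emit:
{"fn": "drive_tool", "kwargs": {"plan": [[0.03,0,0.1,0,0,0,1],[0.03,0,0.1,0,0,0,1],[0.03,0,0.1,0,0,0,1],[0,0,0,0,0,0,1],[0,0,0,0,0,0,1]]}}

```text
time_s: 8.95
position: [0.5569, -0.0026, 0.0429]
tcp_rot: [[-0.971, 0.079, 0.227], [0.077, 0.997, -0.018], [-0.228, -0.0, -0.974]]
wrist_force: [-2.2, -1.0, 5.6]
opening: 0.0282
grasp_force: 97.0
```

```bash
python3 - <<'E'
from plan import *
s=telemetry.get_state();print(s["position"],s["joint_positions"],s["wrist_force"],s["ft_torque"],s["grasp_force"])
E
```

```text
[ 0.55692802 -0.00255085  0.0428802 ] [-0.05560992  0.59964006  2.15189686 -0.03354371  0.16051542 -1.51476743] [-2.24736249 -0.96591389  5.60929473] [-0.0421397  -0.22227701 -0.02699962] 97.02650427818298
```

Emit:
{"fn": "drive_tool", "kwargs": {"plan": [[0.02,0,0.08,0,0,0,1],[0.02,0,0.08,0,0,0,1],[0.02,0,0.08,0,0,0,1],[0,0,0,0,0,0,1]]}}

```text
time_s: 9.35
position: [0.5567, -0.0025, 0.0366]
tcp_rot: [[-0.971, 0.079, 0.227], [0.077, 0.997, -0.018], [-0.227, 0.0, -0.974]]
wrist_force: [-5.2, 0.9, 7.4]
opening: 0.0281
grasp_force: 96.5
```

Emit:
{"fn": "drive_tool", "kwargs": {"plan": [[0.01,0,0.05,0,0,0,1],[0,0,0,0,0,0,1]]}}

```text
time_s: 9.55
position: [0.5567, -0.0025, 0.0355]
tcp_rot: [[-0.971, 0.079, 0.227], [0.077, 0.997, -0.018], [-0.228, -0.0, -0.974]]
wrist_force: [-6.4, 0.6, 9.4]
opening: 0.0282
grasp_force: 96.6
```

Emit:
{"fn": "drive_tool", "kwargs": {"plan": [[0.01,0,0.05,0,0,0,1],[0,0,0,0,0,0,1]]}}

```text
time_s: 9.75
position: [0.5567, -0.0025, 0.0341]
tcp_rot: [[-0.971, 0.079, 0.227], [0.077, 0.997, -0.018], [-0.227, -0.0, -0.974]]
wrist_force: [-4.8, -0.2, 5.4]
opening: 0.0281
grasp_force: 96.3
```

Emit:
{"fn": "drive_tool", "kwargs": {"plan": [[0.01,0,0.05,0,0,0,1],[0,0,0,0,0,0,1]]}}

```text
time_s: 9.95
position: [0.5568, -0.0025, 0.0328]
tcp_rot: [[-0.971, 0.079, 0.227], [0.077, 0.997, -0.018], [-0.227, -0.0, -0.974]]
wrist_force: [-5.4, 0.1, 7.6]
opening: 0.0282
grasp_force: 96.2
```

Emit:
{"fn": "drive_tool", "kwargs": {"plan": [[0.01,0,0.05,0,0,0,1],[0,0,0,0,0,0,1]]}}

```text
time_s: 10.15
position: [0.5568, -0.0025, 0.0319]
tcp_rot: [[-0.971, 0.079, 0.227], [0.077, 0.997, -0.018], [-0.228, -0.0, -0.974]]
wrist_force: [-6.6, 0.8, 12.4]
opening: 0.0281
grasp_force: 97.0
```

```bash
python3 - <<'E'
from plan import *
s=telemetry.get_state();print(s["position"],s["joint_positions"],s["wrist_force"],s["ft_torque"],s["grasp_force"])
im=viewer.read_camera("scene");im2=viewer.read_camera("top");im3=viewer.read_camera("wrist")
c=lambda i,x,y,w=100,h=75,k=4:cv2.resize(i[y:y+h,x:x+w],None,fx=k,fy=k,interpolation=cv2.INTER_CUBIC)
cv2.imwrite("pics/m4.png",np.hstack([c(im,270,190,80,60,5),c(im3,180,220,200,150,2)]))
E
```

```text
[ 0.55681482 -0.00250473  0.03188982] [-0.0555338   0.6217367   2.15550654 -0.0399591   0.13476743 -1.50826581] [-6.58789944  0.78150935 12.35154706] [ 0.07039572 -0.1760001  -0.01006316] 96.95616960525513
```

View pics/m4.png

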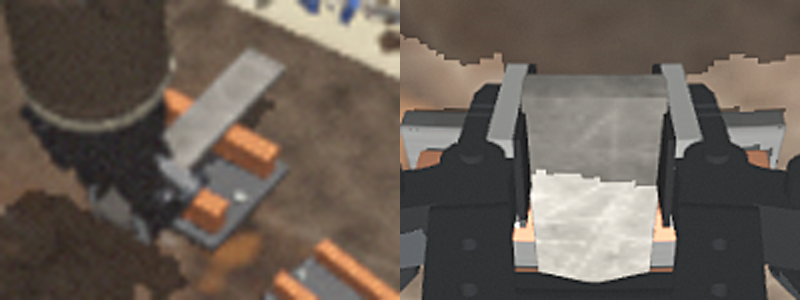

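The bar is resting, or very nearly, on both copper bars, and the contact force has risen to 12 N. I release and back off along the tool axis.

Emit:
{"fn": "drive_tool", "kwargs": {"plan": [[0,0,0,0,0,0,0.6],[0,0,0,0,0,0,0.4],[0,0,0,0,0,0,0.2],[0,0,0,0,0,0,0],[0,0,0,0,0,0,0]]}}

```text
time_s: 10.8
position: [0.5569, -0.0025, 0.0313]
tcp_rot: [[-0.971, 0.079, 0.227], [0.077, 0.997, -0.018], [-0.227, 0.0, -0.974]]
wrist_force: [0.6, -0.0, -0.5]
opening: 0.0853
grasp_force: 0.0
```

Emit:
{"fn": "drive_tool", "kwargs": {"plan": [[0,0,-0.3,0,0,0,0],[0,0,-0.6,0,0,0,0],[0,0,-0.9,0,0,0,0],[0,0,-0.9,0,0,0,0],[0,0,-0.9,0,0,0,0]]}}

```text
time_s: 11.3
position: [0.536, -0.0009, 0.1202]
tcp_rot: [[-0.971, 0.079, 0.227], [0.077, 0.997, -0.018], [-0.227, 0.0, -0.974]]
wrist_force: [0.9, -0.5, -0.2]
opening: 0.0856
grasp_force: 0.0
```

Emit:
{"fn": "drive_tool", "kwargs": {"plan": [[0,0,-0.9,0,0,0,0],[0,0,-0.9,0,0,0,0],[0,0,-0.9,0,0,0,0],[0,0,-0.9,0,0,0,0],[0,0,0,0,0,0,0]]}}

```text
time_s: 11.8
position: [0.5167, 0.0007, 0.2097]
tcp_rot: [[-0.97, 0.079, 0.231], [0.077, 0.997, -0.018], [-0.231, 0.0, -0.973]]
wrist_force: [-0.5, -0.0, 0.1]
opening: 0.0854
grasp_force: 0.0
```

```bash
python3 - <<'E'
from plan import *
np.set_printoptions(precision=4,suppress=True)
s=telemetry.get_state();print(s["time_s"],s["position"],s["joint_positions"])
im3=viewer.read_camera("wrist");im2=viewer.read_camera("top");cv2.imwrite("pics/w5.png",im3);cv2.imwrite("pics/t5.png",im2)
np.savez("w5.npz",p=s["position"],R=s["tcp_rot"])
c=lambda i,x,y,w=100,h=75,k=4:cv2.resize(i[y:y+h,x:x+w],None,fx=k,fy=k,interpolation=cv2.INTER_CUBIC)
cv2.imwrite("pics/m5.png",np.hstack([c(im2,240,140),c(im3,130,120,300,225,4/3)]))
# knob grasp poses
yaw=-7.4;t=np.radians(28);ex=np.cos(t)*dirn(yaw)+[0,0,np.sin(t)];ey=dirn(yaw+90);n=np.cross(ex,ey)
P=np.cos(np.radians(15))*ey+np.sin(np.radians(15))*ex
R1=axes(np.cross(-n,P),-n);print(R1)
c0=np.array([.595,-.328,.096]);g=c0+n*.028;print("n",n,"grip",g)
e=plan(np.array([.50,-.16,.25]),R1)
plan(g+n*.10,R1,start=e)
E
```

```text
11.8 [0.5167 0.0007 0.2097] [-0.0533  0.2518  2.1218 -0.0113  0.5346 -1.536 ]
[[ 0.351   0.8124  0.4656]
 [ 0.9284 -0.3665 -0.0605]
 [ 0.1215  0.4535 -0.8829]]
n [-0.4656  0.0605  0.8829] grip [ 0.582  -0.3263  0.1207]
rows 19
[[-0.01,-0.34,-0.09,-0.11,-0.1,0.94,0],[-0.05,-0.34,-0.09,-0.11,-0.1,0.94,0],[-0.08,-0.33,-0.1,-0.11,-0.1,0.94,0],[-0.11,-0.32,-0.1,-0.11,-0.1,0.94,0],[-0.15,-0.3,-0.1,-0.11,-0.1,0.94,0]]
[[-0.18,-0.29,-0.1,-0.11,-0.1,0.94,0],[-0.2,-0.27,-0.1,-0.11,-0.1,0.94,0],[-0.23,-0.24,-0.1,-0.11,-0.1,0.94,0],[-0.25,-0.22,-0.1,-0.11,-0.1,0.94,0],[-0.28,-0.19,-0.11,-0.12,-0.1,0.94,0]]
[[-0.29,-0.16,-0.1,-0.11,-0.1,0.94,0],[-0.31,-0.13,-0.1,-0.11,-0.1,0.94,0],[-0.32,-0.1,-0.1,-0.12,-0.1,0.94,0],[-0.33,-0.06,-0.1,-0.11,-0.1,0.94,0],[-0.34,-0.03,-0.1,-0.11,-0.09,0.94,0]]
[[-0.34,0.0,-0.09,-0.12,-0.1,0.94,0],[-0.34,0.04,-0.09,-0.12,-0.09,0.93,0],[-0.33,0.07,-0.08,-0.11,-0.1,0.94,0],[-0.33,0.11,-0.08,-0.12,-0.09,0.93,0]]
end [ 0.5001 -0.16    0.25  ]
rows 8
[[-0.71,0.34,0.31,0.0,0.0,0.0,0],[-0.71,0.34,0.31,0.0,0.0,0.0,0],[-0.71,0.35,0.31,0.0,0.0,0.0,0],[-0.71,0.34,0.31,0.0,0.0,0.0,0],[-0.7,0.35,0.31,0.0,0.0,0.0,0]]
[[-0.71,0.34,0.31,0.0,0.0,0.0,0],[-0.7,0.35,0.32,0.0,0.0,0.0,0],[-0.71,0.34,0.31,0.0,0.0,0.0,0]]
end [ 0.5353 -0.3203  0.209 ]
```

View pics/m5.png

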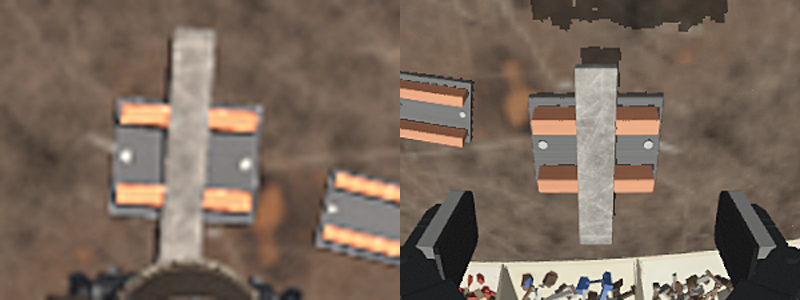

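The bar lies across both copper bars, square to them. In the wrist crop its ends are at (596,66) and (597,243), and the copper bars at rows 122 and 185. I'll check the centring in numbers, and the wrist range for the knob turn.

```bash
python3 - <<'E'
from plan import *
from scipy.optimize import least_squares
np.set_printoptions(precision=4,suppress=True)
f=np.load("w5.npz");p,R=f["p"],f["R"];W=lambda x,y:(130+(x-400)*.75,120+y*.75)
print("bar ends",wz(W(596,66),.038,p,R),wz(W(597,243),.038,p,R))
print("copper front-top edge mids (near,far)",[wz(W(*q),.03,p,R) for q in((533,134),(661,134),(538,193),(655,193))], [wz(W(*q),.03,p,R) for q in((533,121),(661,120),(538,180),(655,180))])
print("top far end",onz("top",(240+193/4,140+30/4),.038))
x=np.array([0.01925572,0.56365801,0.44554515,0.03965747,0.34312557,0.34252794])
def fk(q,sg=1):
    a,L1,L2,e,h,Lt=x;s=q[1]+q[2]
    O=Ro.from_euler("ZYZYZ",[q[0],s,sg*q[3],q[4],q[5]+np.pi/2]).as_matrix()
    w=np.array([a+L1*np.sin(q[1])+L2*np.sin(s)+e*np.cos(s),0,h+L1*np.cos(q[1])+L2*np.cos(s)-e*np.sin(s)])
    return Ro.from_euler("z",q[0]).apply(w)+Lt*O[:,2],O
q=[-.0555338,.6217367,2.15550654,-.0399591,.13476743,-1.50826581]
for sg in(1,-1): print(sg,fk(q,sg))
t=np.radians(28);yaw=-7.4;ex=np.cos(t)*dirn(yaw)+[0,0,np.sin(t)];ey=dirn(yaw+90);n=np.cross(ex,ey);g=np.array([.582,-.3263,.1207])
for off in (0,.1):
  for rot in (0,60,120):
    P=Ro.from_rotvec(-n*np.radians(rot)).apply(np.cos(np.radians(15))*ey+np.sin(np.radians(15))*ex)
    R1=axes(np.cross(-n,P),-n)
    def c(q):
        a,b=fk(q);return np.concatenate([(a-g-n*off)*5,(b-R1).ravel()])
    r=least_squares(c,[-.5,.45,2,-.5,.5,-.3+np.radians(rot)]);print(off,rot,r.x,r.cost)
E
```

```text
bar ends [ 0.5391 -0.0006  0.038 ] [ 0.7191 -0.0136  0.038 ]
copper front-top edge mids (near,far) [array([ 0.5975, -0.0551,  0.03  ]), array([0.6054, 0.0459, 0.03  ]), array([ 0.6594, -0.0608,  0.03  ]), array([0.6674, 0.0412, 0.03  ])] [array([ 0.5854, -0.0532,  0.03  ]), array([0.5923, 0.0458, 0.03  ]), array([ 0.6446, -0.0584,  0.03  ]), array([0.6525, 0.0411, 0.03  ])]
top far end [ 0.7177 -0.0163  0.038 ]Traceback (most recent call last):
  File "<stdin>", line 15, in <module>
  File "<stdin>", line 11, in fk
  File "scipy/spatial/transform/_rotation.pyx", line 1413, in scipy.spatial.transform._rotation.Rotation.from_euler
ValueError: Expected axis specification to be a non-empty string of upto 3 characters, got ZYZYZ
```

```bash
python3 - <<'E'
from plan import *
from scipy.optimize import least_squares
np.set_printoptions(precision=4,suppress=True)
x=np.array([0.01925572,0.56365801,0.44554515,0.03965747,0.34312557,0.34252794])
def fk(q,sg=1):
    a,L1,L2,e,h,Lt=x;s=q[1]+q[2]
    O=(Ro.from_euler("ZYZ",[q[0],s,sg*q[3]])*Ro.from_euler("YZ",[q[4],q[5]+np.pi/2])).as_matrix()
    w=np.array([a+L1*np.sin(q[1])+L2*np.sin(s)+e*np.cos(s),0,h+L1*np.cos(q[1])+L2*np.cos(s)-e*np.sin(s)])
    return Ro.from_euler("z",q[0]).apply(w)+Lt*O[:,2],O
q=[-.0555338,.6217367,2.15550654,-.0399591,.13476743,-1.50826581]
for sg in(1,-1): print(sg,fk(q,sg)[1][:,1])
t=np.radians(28);yaw=-7.4;ex=np.cos(t)*dirn(yaw)+[0,0,np.sin(t)];ey=dirn(yaw+90);n=np.cross(ex,ey);g=np.array([.582,-.3263,.1207])
for off in (0,.1):
  for rot in (0,120):
    P=Ro.from_rotvec(-n*np.radians(rot)).apply(np.cos(np.radians(15))*ey+np.sin(np.radians(15))*ex)
    R1=axes(np.cross(-n,P),-n)
    def c(q):
        a,b=fk(q);return np.concatenate([(a-g-n*off)*5,(b-R1).ravel()])
    for j4 in(-.5,.5):
        r=least_squares(c,[-.5,.45,2,j4,.5,-.3+np.radians(rot)]);print(off,rot,r.x,r.cost)
E
```

```text
1 [ 0.079   0.9969 -0.    ]
-1 [0.1531 0.9878 0.0284]
0 0 [-0.6261  0.5579  2.0219  1.0747  0.2573 -1.2454] 1.6852139071513883e-18
0 0 [-0.6261  0.5579  2.0219  1.0747  0.2573 -1.2454] 4.928314913021379e-22
0 120 [-0.6261  0.5579  2.0219  1.0747  0.2573  0.849 ] 1.688960374767632e-18
0 120 [-0.6261  0.5579  2.0219  1.0747  0.2573  0.849 ] 5.008443362571816e-22
0.1 0 [-0.6727  0.3554  2.0625  0.7081  0.3826 -0.8996] 4.64286056611059e-28
0.1 0 [-0.6727  0.3554  2.0625  0.7081  0.3826 -0.8996] 8.883991337412973e-32
0.1 120 [-0.6727  0.3554  2.0625  0.7081  0.3826  1.1948] 2.786836100914778e-28
0.1 120 [-0.6727  0.3554  2.0625  0.7081  0.3826  1.1948] 1.7315618594392225e-30
```

Emit:
{"fn": "drive_tool", "kwargs": {"plan": [[-0.01,-0.34,-0.09,-0.11,-0.1,0.94,0],[-0.05,-0.34,-0.09,-0.11,-0.1,0.94,0],[-0.08,-0.33,-0.1,-0.11,-0.1,0.94,0],[-0.11,-0.32,-0.1,-0.11,-0.1,0.94,0],[-0.15,-0.3,-0.1,-0.11,-0.1,0.94,0]]}}

```text
time_s: 12.4
position: [0.5112, -0.042, 0.217]
tcp_rot: [[-0.807, 0.515, 0.291], [0.543, 0.84, 0.02], [-0.234, 0.174, -0.957]]
wrist_force: [0.7, -0.5, 0.3]
opening: 0.0853
grasp_force: 0.0
```

Emit:
{"fn": "drive_tool", "kwargs": {"plan": [[-0.18,-0.29,-0.1,-0.11,-0.1,0.94,0],[-0.2,-0.27,-0.1,-0.11,-0.1,0.94,0],[-0.23,-0.24,-0.1,-0.11,-0.1,0.94,0],[-0.25,-0.22,-0.1,-0.11,-0.1,0.94,0],[-0.28,-0.19,-0.11,-0.12,-0.1,0.94,0]]}}

```text
time_s: 12.9
position: [0.507, -0.0843, 0.228]
tcp_rot: [[-0.456, 0.812, 0.364], [0.876, 0.482, 0.022], [-0.158, 0.329, -0.931]]
wrist_force: [0.3, 0.1, 0.1]
opening: 0.0854
grasp_force: 0.0
```

Emit:
{"fn": "drive_tool", "kwargs": {"plan": [[-0.29,-0.16,-0.1,-0.11,-0.1,0.94,0],[-0.31,-0.13,-0.1,-0.11,-0.1,0.94,0],[-0.32,-0.1,-0.1,-0.12,-0.1,0.94,0],[-0.33,-0.06,-0.1,-0.11,-0.1,0.94,0],[-0.34,-0.03,-0.1,-0.11,-0.09,0.94,0]]}}

```text
time_s: 13.4
position: [0.5028, -0.1264, 0.2394]
tcp_rot: [[-0.004, 0.904, 0.428], [1.0, 0.01, -0.013], [-0.016, 0.428, -0.904]]
wrist_force: [-0.3, 0.4, 0.2]
opening: 0.0853
grasp_force: 0.0
```

Emit:
{"fn": "drive_tool", "kwargs": {"plan": [[-0.34,0,-0.09,-0.12,-0.1,0.94,0],[-0.34,0.04,-0.09,-0.12,-0.09,0.93,0],[-0.33,0.07,-0.08,-0.11,-0.1,0.94,0],[-0.33,0.11,-0.08,-0.12,-0.09,0.93,0],[0,0,0,0,0,0,0]]}}

```text
time_s: 13.9
position: [0.4996, -0.1605, 0.2485]
tcp_rot: [[0.353, 0.812, 0.464], [0.927, -0.369, -0.061], [0.122, 0.452, -0.884]]
wrist_force: [-0.4, 0.3, -0.1]
opening: 0.0858
grasp_force: 0.0
```

```bash
python3 - <<'E'
from plan import *
np.set_printoptions(precision=4,suppress=True)
s=telemetry.get_state();print(s["time_s"],s["position"],s["joint_positions"])
t=np.radians(28);yaw=-7.4;ex=np.cos(t)*dirn(yaw)+[0,0,np.sin(t)];ey=dirn(yaw+90);n=np.cross(ex,ey)
P=np.cos(np.radians(15))*ey+np.sin(np.radians(15))*ex
plan(np.array([.582,-.3263,.1207])+n*.1,axes(np.cross(-n,P),-n),9)
E
```

```text
13.9 [ 0.4996 -0.1605  0.2485] [-0.476   0.1404  2.2528  0.5171  0.3268 -0.5391]
rows 9
[[-0.62,0.31,0.27,0.0,0.0,0.0,0],[-0.62,0.31,0.27,0.0,0.0,0.0,0],[-0.62,0.31,0.27,0.0,0.0,0.0,0],[-0.63,0.31,0.27,0.0,0.0,0.0,0],[-0.62,0.31,0.27,0.0,0.0,0.0,0]]
[[-0.63,0.31,0.28,0.0,0.0,-0.01,0],[-0.63,0.32,0.27,-0.01,0.0,0.0,0],[-0.62,0.31,0.28,0.0,0.0,-0.01,0],[-0.63,0.32,0.27,-0.01,0.01,0.0,0]]
end [ 0.5355 -0.3204  0.2091]
```

Emit:
{"fn": "drive_tool", "kwargs": {"plan": [[-0.62,0.31,0.27,0,0,0,0],[-0.62,0.31,0.27,0,0,0,0],[-0.62,0.31,0.27,0,0,0,0],[-0.63,0.31,0.27,0,0,0,0],[-0.62,0.31,0.27,0,0,0,0]]}}

```text
time_s: 14.4
position: [0.5199, -0.2487, 0.2266]
tcp_rot: [[0.348, 0.815, 0.464], [0.93, -0.364, -0.059], [0.12, 0.452, -0.884]]
wrist_force: [-0.4, 0.3, -0.0]
opening: 0.0855
grasp_force: 0.0
```

Emit:
{"fn": "drive_tool", "kwargs": {"plan": [[-0.63,0.31,0.28,0,0,0,0],[-0.63,0.32,0.27,0,0,0,0],[-0.62,0.31,0.28,0,0,0,0],[-0.63,0.32,0.27,0,0,0,0],[0,0,0,0,0,0,0]]}}

```text
time_s: 14.9
position: [0.5368, -0.3218, 0.209]
tcp_rot: [[0.351, 0.813, 0.464], [0.929, -0.366, -0.061], [0.12, 0.452, -0.884]]
wrist_force: [0.2, 0.4, 0.5]
opening: 0.0857
grasp_force: 0.0
```

```bash
python3 - <<'E'
from plan import *
np.set_printoptions(precision=4,suppress=True)
s=telemetry.get_state();print(s["time_s"],s["position"],s["joint_positions"],s["tcp_rot"])
im=viewer.read_camera("wrist");cv2.imwrite("pics/w6.png",im);np.savez("w6.npz",p=s["position"],R=s["tcp_rot"])
cv2.imwrite("pics/m6.png",cv2.resize(im[80:380,80:480],None,fx=2,fy=2,interpolation=cv2.INTER_CUBIC))
E
```

```text
14.9 [ 0.5368 -0.3218  0.209 ] [-0.7413  0.3577  2.0637  0.7393  0.4101 -0.9908] [[ 0.3507  0.8134  0.4642]
 [ 0.9287 -0.3657 -0.0607]
 [ 0.1204  0.4524 -0.8837]]
```

View pics/m6.png

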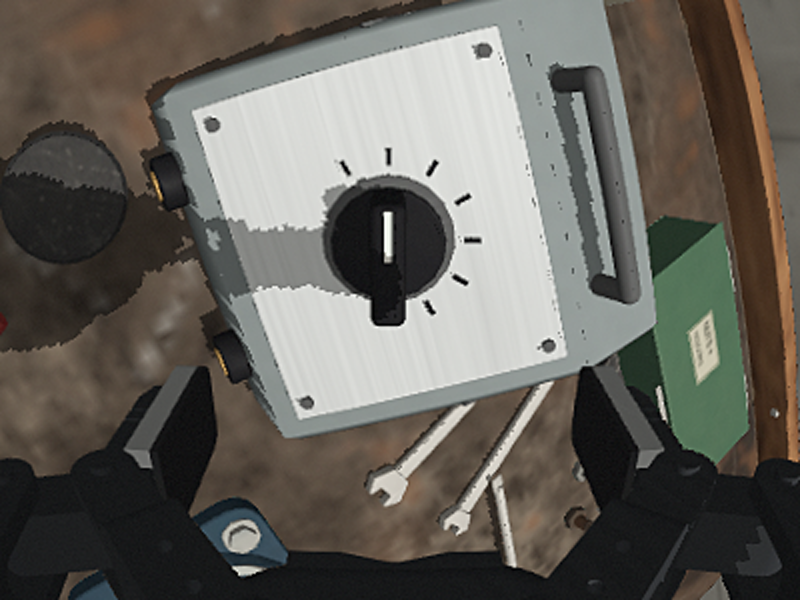

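The wrist view shows the knob centred at crop (388,238), with its white pointer straight up at tick 2, so the bar runs along the tool's x axis. The jar at (63,198) is clear of the fingers.

```bash
python3 - <<'E'
from plan import *
np.set_printoptions(precision=4,suppress=True)
f=np.load("w6.npz");p,R=f["p"],f["R"];n=-R[:,2]
W=lambda x,y:(80+x/2,80+y/2)
# distance of fascia below TCP along tool z: from screws in wrist + stereo with top view
sw=[(211,124),(484,50),(307,402)]
tp=[(462,253),(502,75),(683,278)]
Q=[]
for a,b in zip(sw,tp):
    o,d=wray(W(*a),p,R);o2,d2=ray("top",(360+(b[0]-400)/5,150+b[1]/5));s=np.linalg.lstsq(np.array([d,-d2]).T,o2-o,rcond=None)[0]
    X=(o+s[0]*d+o2+s[1]*d2)/2;Q.append(X);print("screw",X,"tool",R.T@(X-p),"gap",np.linalg.norm(o+s[0]*d-o2-s[1]*d2))
D=np.mean([(R.T@(X-p))[2] for X in Q]);print("D",D)
for D in (D,.128):
    for name,q,h in (("skirt",(388.5,238),.006),("ptr",(388,208),.034),("plate ctr",None,0)):
        qs=[q] if q else [(211,124),(484,50),(548,345),(307,402)]
        r=[]
        for k in qs:
            o,d=wray(W(*k),p,R);X=o+d*((p-n*(D-h)-o)@n)/(d@n);r.append(R.T@(X-p))
        print(name,np.mean(r,0)); 
        if not q: print([np.linalg.norm(r[i]-r[i-1]) for i in range(4)])
E
```

```text
screw [ 0.5539 -0.2556  0.0762] tool [ 0.0515 -0.0703  0.1213] gap 0.0002249872580981202
screw [ 0.6495 -0.2695  0.1262] tool [0.0782 0.0351 0.1223] gap 0.0016577911155278959
screw [ 0.5389 -0.3854  0.0676] tool [-0.0754 -0.0389  0.1297] gap 0.0007186326542192845
D 0.12445334601666691
skirt [ 0.006  -0.0013  0.1185]
ptr [ 0.0249 -0.0013  0.0905]
plate ctr [ 0.0035 -0.0016  0.1245]
[np.float64(0.12746024512455842), np.float64(0.10963438863800294), np.float64(0.1271018562816981), np.float64(0.10916290448247783)]
skirt [ 0.0049 -0.0013  0.122 ]
ptr [ 0.0241 -0.0013  0.094 ]
plate ctr [ 0.0024 -0.0016  0.128 ]
[np.float64(0.12927374110021442), np.float64(0.11119425950122176), np.float64(0.12891025312449414), np.float64(0.11071606710017443)]
```

Emit:
{"fn": "drive_tool", "kwargs": {"plan": [[0.08,-0.02,0.7,0,0,0,0],[0.08,-0.03,0.7,0,0,0,0],[0,0,0.7,0,0,0,0],[0,0,0.7,0,0,0,0],[0,0,0.5,0,0,0,0]]}}

```text
time_s: 15.45
position: [0.5751, -0.3196, 0.136]
tcp_rot: [[0.349, 0.814, 0.464], [0.929, -0.365, -0.059], [0.121, 0.452, -0.884]]
wrist_force: [0.5, -0.4, -0.9]
opening: 0.0853
grasp_force: 0.0
```

Emit:
{"fn": "drive_tool", "kwargs": {"plan": [[0,0,0.3,0,0,0,0],[0,0,0.16,0,0,0,0],[0,0,0,0,0,0,0.3],[0,0,0,0,0,0,0.5],[0,0,0,0,0,0,0.6]]}}

```text
time_s: 15.95
position: [0.5804, -0.3214, 0.1274]
tcp_rot: [[0.351, 0.813, 0.465], [0.929, -0.366, -0.061], [0.121, 0.453, -0.883]]
wrist_force: [0.0, -0.9, -0.4]
opening: 0.0438
grasp_force: 0.0
```

```bash
python3 - <<'E'
from plan import *
np.set_printoptions(precision=4,suppress=True)
s=telemetry.get_state();print(s["time_s"],s["position"],s["joint_positions"],s["opening"],s["wrist_force"])
im=viewer.read_camera("wrist")
cv2.imwrite("pics/m7.png",cv2.resize(im[150:390,120:440],None,fx=2,fy=2,interpolation=cv2.INTER_CUBIC))
E
```

```text
15.95 [ 0.5804 -0.3214  0.1274] [-0.6837  0.5304  2.0473  1.0708  0.2852 -1.2926] 0.043826656572743594 [ 0.0155 -0.8602 -0.4232]
```

View pics/m7.png

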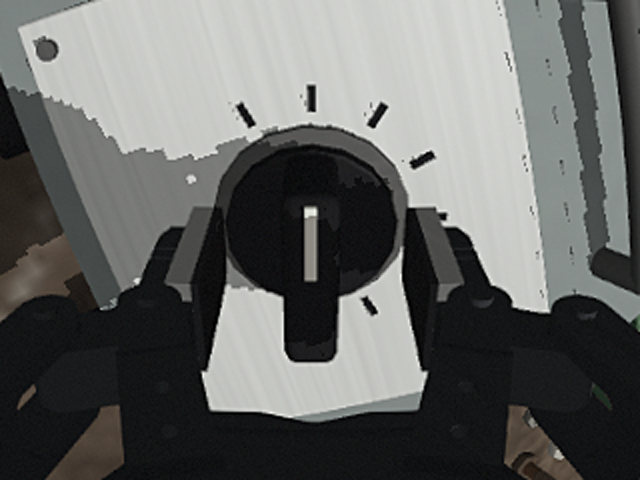

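The fingers straddle the knob bar evenly: the bar is centred at 311 and the pads at 215 and 410. The pads overlap about the middle of the bar's length. I close on it.

Emit:
{"fn": "drive_tool", "kwargs": {"plan": [[0,0,0,0,0,0,0.8],[0,0,0,0,0,0,1],[0,0,0,0,0,0,1],[0,0,0,0,0,0,1],[0,0,0,0,0,0,1]], "squeeze": 60}}

```text
time_s: 16.5
position: [0.5799, -0.3213, 0.1271]
tcp_rot: [[0.351, 0.813, 0.465], [0.928, -0.366, -0.06], [0.121, 0.453, -0.883]]
wrist_force: [-9.6, 1.4, 8.6]
opening: 0.0116
grasp_force: 58.5
```

Emit:
{"fn": "drive_tool", "kwargs": {"plan": [[0,0,0,0,0,0.5,1],[0,0,0,0,0,0.5,1],[0,0,0,0,0,0.5,1],[0,0,0,0,0,0.5,1]]}}

```text
time_s: 16.9
position: [0.5804, -0.3216, 0.1274]
tcp_rot: [[0.514, 0.721, 0.465], [0.831, -0.553, -0.061], [0.213, 0.418, -0.883]]
wrist_force: [-3.4, 0.2, 7.1]
opening: 0.012
grasp_force: 58.7
```

Emit:
{"fn": "drive_tool", "kwargs": {"plan": [[0,0,0,0,0,0.8,1],[0,0,0,0,0,0.8,1],[0,0,0,0,0,0.8,1],[0,0,0,0,0,0.8,1],[0,0,0,0,0,0.8,1]]}}

```text
time_s: 17.4
position: [0.5809, -0.3223, 0.1278]
tcp_rot: [[0.763, 0.448, 0.466], [0.533, -0.844, -0.062], [0.365, 0.296, -0.883]]
wrist_force: [-0.4, -3.8, 5.6]
opening: 0.0118
grasp_force: 59.2
```

Emit:
{"fn": "drive_tool", "kwargs": {"plan": [[0,0,0,0,0,0.8,1],[0,0,0,0,0,0.8,1],[0,0,0,0,0,0.8,1],[0,0,0,0,0,0.8,1],[0,0,0,0,0,0.8,1]]}}

```text
time_s: 17.9
position: [0.5813, -0.3234, 0.1281]
tcp_rot: [[0.879, 0.098, 0.466], [0.144, -0.988, -0.064], [0.454, 0.123, -0.882]]
wrist_force: [1.5, -8.3, 3.1]
opening: 0.0113
grasp_force: 58.9
```

Emit:
{"fn": "drive_tool", "kwargs": {"plan": [[0,0,0,0,0,0.8,1],[0,0,0,0,0,0.8,1],[0,0,0,0,0,0.8,1],[0,0,0,0,0,0.8,1],[0,0,0,0,0,0.8,1]]}}

```text
time_s: 18.4
position: [0.5812, -0.3245, 0.1281]
tcp_rot: [[0.843, -0.27, 0.466], [-0.271, -0.96, -0.066], [0.466, -0.071, -0.882]]
wrist_force: [-0.1, -13.7, 0.9]
opening: 0.012
grasp_force: 59.1
```

Emit:
{"fn": "drive_tool", "kwargs": {"plan": [[0,0,0,0,0,0.8,1],[0,0,0,0,0,0.8,1],[0,0,0,0,0,0.8,1],[0,0,0,0,0,0.8,1],[0,0,0,0,0,0.8,1]]}}

```text
time_s: 18.9
position: [0.5807, -0.3254, 0.128]
tcp_rot: [[0.659, -0.59, 0.466], [-0.638, -0.767, -0.068], [0.397, -0.253, -0.882]]
wrist_force: [-6.1, -21.2, -1.3]
opening: 0.0115
grasp_force: 59.0
```

```bash
python3 - <<'E'
from plan import *
f=np.load("w6.npz");s=telemetry.get_state();print(s["time_s"],s["position"],s["joint_positions"],s["wrist_force"],np.degrees(Ro.from_matrix(f["R"].T@s["tcp_rot"]).as_rotvec()))
E
```

```text
18.9 [ 0.58074993 -0.32537577  0.12795551] [-0.68578306  0.53081575  2.04503889  1.07111535  0.28011669  0.59543151] [ -6.11366498 -21.21969179  -1.31209441] [-4.81851178e-01  1.92630185e-02  1.08288919e+02]
```

Emit:
{"fn": "drive_tool", "kwargs": {"plan": [[0.04,0.07,0,0,0,0.5,1],[0,0,0,0,0,0.5,1],[0,0,0,0,0,0.5,1],[0,0,0,0,0,0.5,1],[0,0,0,0,0,0,1]]}}

```text
time_s: 19.4
position: [0.5803, -0.326, 0.1277]
tcp_rot: [[0.525, -0.713, 0.466], [-0.783, -0.619, -0.065], [0.335, -0.33, -0.883]]
wrist_force: [-4.6, -12.0, 1.7]
opening: 0.0115
grasp_force: 59.8
```

```bash
python3 - <<'E'
from plan import *
f=np.load("w6.npz");s=telemetry.get_state();print(s["time_s"],s["wrist_force"],np.degrees(Ro.from_matrix(f["R"].T@s["tcp_rot"]).as_rotvec()))
E
```

```text
19.4 [ -4.59479005 -12.04696464   1.73454167] [-3.22024384e-01  7.83959796e-02  1.20190839e+02]
```

The tool has turned 120°. I release the knob and back out along its axis.

Emit:
{"fn": "drive_tool", "kwargs": {"plan": [[0,0,0,0,0,0,0.7],[0,0,0,0,0,0,0.4],[0,0,0,0,0,0,0.1],[0,0,0,0,0,0,0],[0,0,0,0,0,0,0]]}}

```text
time_s: 19.9
position: [0.5801, -0.3232, 0.1267]
tcp_rot: [[0.529, -0.71, 0.465], [-0.781, -0.621, -0.06], [0.331, -0.331, -0.883]]
wrist_force: [0.3, -0.5, -0.1]
opening: 0.0817
grasp_force: 0.0
```

Emit:
{"fn": "drive_tool", "kwargs": {"plan": [[0,0,-0.4,0,0,0,0],[0,0,-0.8,0,0,0,0],[0,0,-0.9,0,0,0,0],[0,0,-0.9,0,0,0,0],[0,0,-0.9,0,0,0,0]]}}

```text
time_s: 20.4
position: [0.5342, -0.3173, 0.2135]
tcp_rot: [[0.529, -0.71, 0.464], [-0.781, -0.621, -0.06], [0.331, -0.331, -0.884]]
wrist_force: [0.1, -0.6, 0.6]
opening: 0.0854
grasp_force: 0.0
```

Emit:
{"fn": "drive_tool", "kwargs": {"plan": [[0,0,-0.9,0,0,0,0],[0,0,-0.9,0,0,0,0],[0,0,-0.5,0,0,0,0],[0,0,0,0,0,0,0],[0,0,0,0,0,0,0]]}}

```text
time_s: 20.9
position: [0.5082, -0.314, 0.2634]
tcp_rot: [[0.529, -0.71, 0.465], [-0.782, -0.621, -0.06], [0.331, -0.331, -0.883]]
wrist_force: [-0.3, -0.0, 0.2]
opening: 0.0852
grasp_force: 0.0
```

```bash
python3 - <<'E'
from plan import *
s=telemetry.get_state();print(s["time_s"],s["position"],s["wrist_force"],s["joint_positions"])
im=viewer.read_camera("wrist");im2=viewer.read_camera("top");im1=viewer.read_camera("scene")
c=lambda i,x,y,w=100,h=75,k=4:cv2.resize(i[y:y+h,x:x+w],None,fx=k,fy=k,interpolation=cv2.INTER_CUBIC)
cv2.imwrite("pics/m8.png",np.vstack([np.hstack([c(im,100,80,320,240,1.25),c(im2,240,140)]),np.hstack([c(im2,340,140),c(im1,200,130,200,150,2)])]))
E
```

```text
20.9 [ 0.5081802  -0.31404016  0.26338757] [-0.27565062 -0.00052622  0.20628322] [-0.77214983  0.24065666  2.06409053  0.60733252  0.51524171  1.22741911]
```

View pics/m8.png

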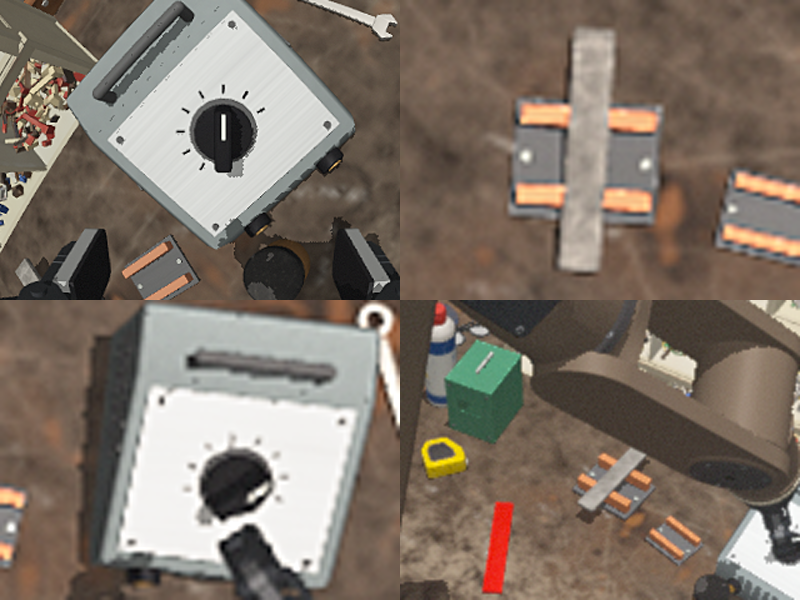

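The knob's pointer sits exactly on a tick with two ticks left clockwise, so it is at position 6, four clicks on from position 2. The bar lies flat and square on both copper bars, and the jar, tape and can are upright in their places. The gripper is clear, so I hand in.

```bash
python3 -c "
from rig import order
print(order.close_job())"
```

```text
the job is handed in; nothing more can be done
None
```

The job is handed in at about 21 s: the range switch is four clicks clockwise (position 2 to 6), the flat bar lies flat across both copper bars about 4 mm off centre, and the jar, tape measure and spray can stand where they were. The judge's verdict was not shown.

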